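Scoop the turned handles out of the tilting tray

ROBOT

A 6-joint arm with a two-finger parallel gripper is mounted at the origin on the work surface. World frame = base frame: x ahead of the robot, y to its left, z up, the work surface at z = 0. Lengths are in m, angles in rad, forces in N, time in s.
With the tool pointing down it reaches from about 0.275 to 0.75 m from the base axis. Payload 10.2 kg.
Tool frame: the origin (TCP) lies midway between the tips of the shut fingers; the grasp point (between the pads) lies 19 mm behind it; z points along the fingers, y is the line along which they close (so a half turn about z gives the same grasp; the last joint's range is limited). The gripper opens to 85 mm and grips with 20 to 120 N. Pads are 22 mm wide; open, the fingers measure 114 mm over their backs; the gripper's body (76 mm by 85 mm) begins 54 mm behind the grasp point. The pads swing forward as they close: fully open they stand 13 mm farther back than shut.
Start: joints at [-1.331, 0.313, 1.498, -0, 1.331, -0.223], TCP at [0.234, -0.47, 0.231] pointing down, gripper open.
Joint ranges: [-2.94, 2.94], [-0.97, 2.17], [0.19, 2.56], [-1.23, 4.37], [0.02, 3.11], [-2.88, 2.88]. Speed limits (rad/s): [2.39, 2.39, 3.01, 3.14, 3.14, 3.14].

INTERFACE

Orientations are given as a 3x3 rotation matrix whose columns are the frame's x, y, z axes.
In Python, from cell import robot, imaging gives the robot as it stands. The module is installed in compiled form; this text tells all that it offers.
- The arm moves only by the tool send_rows, never from a script. Its argument "moves" is a list that holds one entry, the list of rows, each a list of 7 numbers: the shift along the tool's x, y, z normalised to -1 to 1, where 1 is 0.1 m, then the turn, a rotation vector about the tool's x, y, z normalised to -1 to 1, where 1 is 180 degrees, then the finger opening in mm, from 0 to 85.4. A call has 1 to 8 rows; each row is the pose to reach, as a shift and turn from the pose commanded when the call began, along the tool's axes at that moment, turning the shorter way round; what a row does not reach only later rows make up. A row lasts 1/8 s, in which the tool goes at most 62.5 mm and 10.7 degrees, less where a joint would pass 70% of its speed; a pose out of reach is approached as far as the arm can. A call with a number of a shift or a turn outside -1 to 1 is refused whole. A call with a gripper value outside its range is refused whole. The fingers move at their own pace and stop on an object; "squeeze" is the grip in N (left out, the last holds). Time passes only in rows, so rows that repeat a pose let the fingers close. It gives the time, the measured TCP pose, the force, the opening and the grip force at its end, in the units of the state.
- robot.observe(): the state, without advancing time (a new reading comes with each control period).
- imaging.snapshot(name): name is "scene" or "top" or "wrist"; returns (picture, depth): 420x560x3 uint8, red, green, blue; 420x560 float32, m along the optical axis (not along the pixel's ray), 0 where there is no reading.
- imaging.camera_info(name): a dict with "K" (3x3 intrinsics, pixels), "rvec" (rotation vector, rad) and "tvec" (3), from world to camera coordinates, as OpenCV has them. Camera axes: x right, y down, z forward; pixel columns grow to the right and rows downward; lengths in m; the calibration is good to about 2 mm. The wrist camera is an equidistant fisheye: a pixel r from the principal point sees the ray r / f radians off the axis. A picture is of the moment at which its call begins: read the wrist's pose just before it. camera_info takes no time and is no camera call; for the wrist camera it gives the pose at the moment of the call.
- robot.hand_in(): hands the job in; it is judged then, once.
The state is a dict: "clock": time; "joint_positions": joint angles; "dq": joint speeds; "joint_torque": joint torques, N m; "ee_pos": TCP position; "orientation": TCP orientation; "force": force on the tool from outside, world axes, zero at the start; "wrist_torque": the same for the moment, N m; "gripper_width": opening from 0.0 (shut) to 1.0 (fully open); "finger_force": force on a finger pad.
Only numpy, scipy, OpenCV 4.12 (cv2) and the standard library are available. Lean on these libraries where they do the work, as an engineer would, in place of code of your own. Each camera call takes 0.05 s, during which the arm holds its last target. There are 200 camera calls.

TASK

Press the flanged far end of the tilting tray down so that all four turned handles roll together at that end, and leave it tipped so. Then take the scoop, gather all four handles with it in one go, lift them clear, tip them into the wooden crate, and set the empty scoop back down flat on the bench. Do not touch the handles with the fingers or arm, and leave the other things on the bench where they are.

Things in the scene. Friction and masses are not known exactly. Their poses are not given: they have to be found in the camera images.
- stand: fixed grey stand of the tilting tray. Origin on the bench under the middle of the tray; its +x points roughly away from the robot, to the tray's flanged end. The tray's hinge axis runs along y, straight above the origin, 62 mm above the bench, between two uprights 34 mm wide, 8 mm thick, 80 mm high, at y = +-80 mm
- tray (a joint): tilt of the tray about its hinge, rad: 0 level (a stop), grows as the flanged far end (+x) goes down, stop at 0.6. The hinge is stiff (about 1.2 N m, so about 10 N pressed down on the flange moves it): the tray stays at whatever tilt it is left. About 0.25 rad is plenty to roll the handles
- tray_flange (a point): middle of the top of the tray's flange: a flat steel rim 34 mm wide (along x) and 132 mm long (along y), 4 mm thick, turned outwards from the top of the tray's far end wall, to press on; 113.5 mm beyond the hinge axis in x and 130 mm above the bench when level; axes turn with the tray
- tray_low (a point): point on the tray's inner floor at the foot of the far (flanged) end wall, mid width, 82.5 mm beyond and 8 mm above the hinge axis; axes turn with the tray: -x runs 165 mm along the floor to the near end, z is normal to the floor.
- tray_floor (a point): middle of the tray's inner floor; axes turn with the tray. Steel tray, floor 165 x 124 mm, floor 70 mm above the bench when level, side walls along the floor 26 mm high and 4 mm thick, near end wall 8 mm high, far end wall 60 mm high and leaning 12 degrees outwards
- scoop: loose flat scoop, 0.24 kg, standing on the bench. Origin at the centre of the blade's underside; +x towards the lip, z up. Flat aluminium blade 110 x 112 x 2.5 mm with no side walls, lip edge at x = +55 mm, back wall 36 mm high at x = -55 mm. Its wooden grip rises from the back wall
- scoop_grip (a point): point on the axis of the scoop's wooden grip (24 mm along x, 20 mm along y, 130 mm long, upright, top end 145 mm above the blade) at which to hold it, at x = -60, z = 107 mm in the scoop's frame, 38 mm below the grip's top end; pinch it across its 20 mm width (the scoop's y)
- scoop_lip (a point): middle of the scoop's lip edge, underside of the blade
- crate: fixed open wooden crate, outer 180 x 180 x 65 mm, walls and floor 8 mm; origin under its centre on the bench. It stands on one side of the tray, the scoop on the other; they change sides
- handle0: one of four equal smooth lacquered beech handles, a round rod 24 mm thick and 84 mm long with a brass ring at its +y end, 30 g; origin at its centre, y along its axis. It starts lying somewhere on the tray floor, and rolls once the floor under it slopes more than about 6 degrees
- handle1: one of four equal smooth lacquered beech handles, a round rod 24 mm thick and 84 mm long with a brass ring at its +y end, 30 g; origin at its centre, y along its axis. It starts lying somewhere on the tray floor, and rolls once the floor under it slopes more than about 6 degrees
- handle2: one of four equal smooth lacquered beech handles, a round rod 24 mm thick and 84 mm long with a brass ring at its +y end, 30 g; origin at its centre, y along its axis. It starts lying somewhere on the tray floor, and rolls once the floor under it slopes more than about 6 degrees
- handle3: one of four equal smooth lacquered beech handles, a round rod 24 mm thick and 84 mm long with a brass ring at its +y end, 30 g; origin at its centre, y along its axis. It starts lying somewhere on the tray floor, and rolls once the floor under it slopes more than about 6 degrees
- block_a: carved printing block lying flat just to the right (-y) of the tray stand, 70 x 34 x 35 mm (a bystander; origin on the bench under it)
- chisel: wood-carving chisel in a rubber guard lying along the left (+y) side of the tray stand, 160 mm long, 20 mm high (a bystander; origin on the bench under it)
- block_b: carved printing block lying flat towards the back left of the bench, 95 x 75 x 40 mm (a bystander; origin on the bench under it)
- jar: brown glass jar with a metal lid, upright, 60 mm across, 105 mm high, towards the back right (a bystander; origin on the bench under it)
- inkpot: closed dark steel pot, 64 mm across, 50 mm high, at the back beyond the tray (a bystander; origin on the bench under it)
- tin: open steel cup, 68 mm across, 80 mm high, at the front left (a bystander; origin on the bench under it)
- mallet: wooden mallet resting in its cradle at the front right, head 100 mm long and 60 mm across along its x, handle towards its -y, 135 mm to the end (a bystander; origin on the bench under it)
Mind the look-alikes: they are no part of the job. There is more than one size of the scoop; the job needs the smallest.

How it is judged:
By the outcome, as a careful person would: the job done as asked, in the order asked, and still so for the second after the job is handed in, with the robot touching nothing.
It also fails if it takes over 72 s, if anything falls off the work surface, if the arm or the gripper's body presses on something with over 40 N, if the wrist force passes 120 N, or if a joint passes its speed limit or range.

## Working session

There is one attempt and no reset: what is moved stays moved. The work goes in short steps, Python scripts to look and compute and a tool call to move; the robot and the scene stay as the last step left them, time stands still between calls to the robot, and variables do not carry over. Pictures are saved under pics/ and viewed, at most 10 in all, crops included, and the job is handed in when it is done.

Besides the shell and the picture viewer there is one more tool, called after "Call:" as name(argument=value, ...) on one line, values as JSON. send_rows: Moves the arm, as the interface text tells. Scaled input: -1 to 1 covers 0.1 m each way for a shift and 180 degrees each way for a turn. Its arguments: {"type":"object","properties":{"moves":{"type":"array"},"squeeze":{"type":"number"}},"required":["moves"]}

```bash
ls; mkdir -p pics
python3 - <<'E'
from cell import robot, imaging
import cv2, numpy as np, json
s=robot.observe(); print(s)
for n in ["scene","top"]:
    p,d=imaging.snapshot(n); cv2.imwrite(f"pics/{n}0.png",p[:,:,::-1]); np.save(f"{n}0.npy",d); np.save(f"{n}0rgb.npy",p)
    print(n,imaging.camera_info(n))
E
```

```text
pics
{'clock': 0.0, 'joint_positions': array([-1.33138249e+00,  3.13461171e-01,  1.49841162e+00, -1.02818589e-05,
        1.33098162e+00, -2.23403161e-01]), 'dq': array([ 1.95392140e-03, -6.75498470e-04, -1.74704504e-04, -1.75541036e-04,
        9.39840951e-05, -5.51539757e-04]), 'joint_torque': array([ 3.34815013e-04, -4.12267613e+01, -2.59744012e+01, -1.80356988e-04,
        4.08674794e-03,  1.43564034e-05]), 'ee_pos': array([ 0.23432322, -0.46953438,  0.23073894]), 'orientation': array([[ 8.94797292e-01,  4.46472520e-01, -3.08906980e-04],
       [ 4.46472545e-01, -8.94796496e-01,  1.22339862e-03],
       [ 2.69804982e-04, -1.23261226e-03, -9.99999204e-01]]), 'force': array([ 0.54426346, -0.01462736, -0.38156776]), 'wrist_torque': array([-0.02958797,  0.02071267,  0.04985721]), 'finger_force': 0.0, 'gripper_width': 0.9985091305643339}
scene {'K': array([[418.4031963 ,   0.        , 274.91617077],
       [  0.        , 418.4031963 , 206.39477483],
       [  0.        ,   0.        ,   1.        ]]), 'rvec': array([ 1.78085638,  1.72527583, -0.73528705]), 'tvec': array([ 0.01101081, -0.26401319,  1.74974093])}
top {'K': array([[491.85120374,   0.        , 276.05795349],
       [  0.        , 491.85120374, 208.60935181],
       [  0.        ,   0.        ,   1.        ]]), 'rvec': array([ 2.16914862, -2.18166664,  0.06962661]), 'tvec': array([-0.04004424,  0.5074794 ,  1.38211647])}
```

View pics/top0.png

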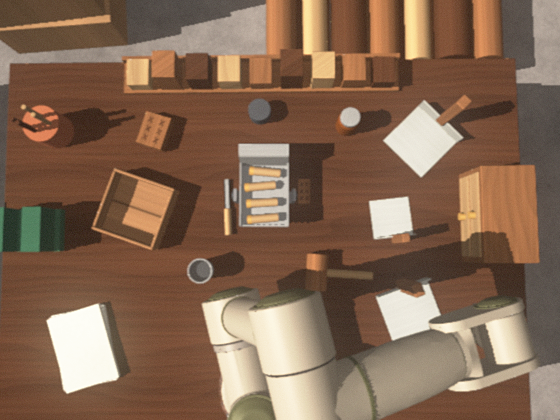

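View pics/scene0.png

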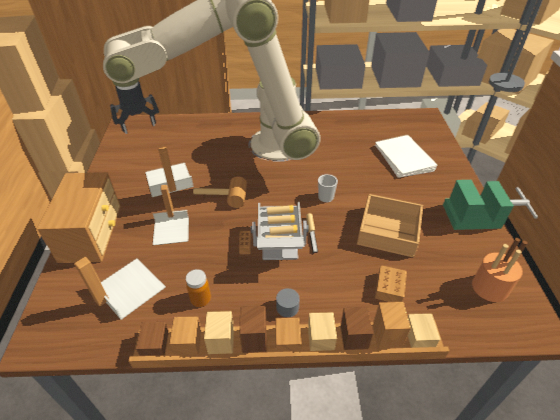

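The top view shows the tray at about (264,188) with its flange at (264,150), the crate at (137,208), and three scoops at (425,138), (391,218) and (408,310). Next I'll measure the scoops, tray and crate.

```bash
cat > h.py <<'E'
import numpy as np, cv2
def cloud(d,ci):
    R=cv2.Rodrigues(np.array(ci["rvec"]))[0]; K=ci["K"]
    v,u=np.mgrid[:d.shape[0],:d.shape[1]]
    P=np.stack([(u-K[0,2])/K[0,0]*d,(v-K[1,2])/K[1,1]*d,d],-1)
    W=(P-np.array(ci["tvec"]).ravel())@R
    W[d==0]=np.nan
    return W
def rect(pts):
    (c,s,a)=cv2.minAreaRect((pts*1000).astype(np.float32)); return np.round(c,1),np.round(s,1),round(a,1)
E
python3 - <<'E'
from h import *
from cell import imaging
d=np.load("top0.npy");rgb=np.load("top0rgb.npy").astype(int)
W=cloud(d,imaging.camera_info("top")); np.save("Wtop.npy",W)
def show(name,u0,u1,v0,v1,z0,z1,white=False):
    m=np.zeros(d.shape,bool); m[v0:v1,u0:u1]=1
    m&=(W[...,2]>z0)&(W[...,2]<z1)
    if white: m&=(rgb.min(-1)>110)&(rgb.max(-1)-rgb.min(-1)<50)
    n,l,st,_=cv2.connectedComponentsWithStats(m.astype(np.uint8))
    k=1+np.argmax(st[1:,4]); q=W[l==k]
    print(name,len(q),rect(q[:,:2]),"z",np.round(np.median(q[:,2]),4))
show("bigscoop",380,470,95,180,-.01,.015,True)
show("midscoop",362,416,192,245,-.01,.015,True)
show("nearscoop",370,445,275,345,-.01,.015,True)
show("midwall",362,416,192,255,.025,.05)
show("midgrip",362,430,192,260,.06,.2)
show("neargrip",370,445,265,325,.06,.2)
show("crate",85,190,160,255,.045,.08)
show("flange",230,300,140,166,.1,.14)
show("trayall",230,300,140,235,.06,.14)
show("blockA",294,320,172,210,.02,.06)
show("mallet",295,385,245,300,.02,.1)
show("tin",180,220,252,290,.04,.1)
show("chisel",218,235,170,240,.01,.04)
for v in range(140,235,6): print(v,np.round(W[v,264],3))
print("scene-cam check of scoops")
W2=cloud(np.load("scene0.npy"),imaging.camera_info("scene")); np.save("Wscene.npy",W2)
for p in [(171,228),(169,200),(167,187),(166,150),(170,181),(167,165)]: print(p,np.round(W2[p[1],p[0]],3))
E
```

```text
bigscoop 2798 (array([ 709.9, -466.8]), array([156.1, 171.4]), 43.8) z 0.0037
midscoop 1505 (array([ 481.6, -371.7]), array([114.2, 116.7]), 6.5) z 0.0028
nearscoop 2132 (array([ 217.8, -418.5]), array([130.2, 161.9]), 16.3) z 0.0033
midwall 34 (array([ 426.5, -349.3]), array([49.9, 21.4]), 76.7) z 0.0366
midgrip 137 (array([ 421.3, -378.1]), array([23.9, 20.8]), 7.4) z 0.1404
neargrip 333 (array([ 293.1, -392.6]), array([32.9, 28.5]), 21.5) z 0.1706
crate 990 (array([507. , 351.7]), array([182.5, 180.1]), 70.4) z 0.0637
flange 859 (array([650.9, -11.9]), array([130.4,  42.6]), 89.7) z 0.1295
trayall 4067 (array([563.8, -11.4]), array([130.5, 216.7]), 89.6) z 0.0892
blockA 303 (array([ 555.6, -122.7]), array([33.9, 69.3]), 89.6) z 0.0358
mallet 1143 (array([ 325.2, -217.8]), array([184.3,  99.4]), 86.2) z 0.0508
tin 229 (array([337.2, 162.8]), array([66.4, 64.5]), 88.7) z 0.0758
chisel 286 (array([514.8,  96.8]), array([159.2,  20.3]), 2.7) z 0.016
140 [ 0.709 -0.009  0.002]
146 [ 0.666 -0.013  0.128]
152 [ 0.649 -0.013  0.131]
158 [ 0.636 -0.013  0.116]
164 [ 0.625 -0.011  0.081]
170 [ 0.607 -0.012  0.091]
176 [ 0.593 -0.011  0.076]
182 [ 0.574 -0.012  0.096]
188 [ 0.559 -0.011  0.085]
194 [ 0.544 -0.011  0.069]
200 [ 0.525 -0.011  0.092]
206 [ 0.509 -0.011  0.087]
212 [ 0.494 -0.011  0.072]
218 [ 0.476 -0.011  0.092]
224 [ 0.461 -0.01   0.07 ]
230 [ 0.447 -0.008  0.005]
scene-cam check of scoops
(171, 228) [ 0.47  -0.373  0.003]
(169, 200) [ 0.432 -0.368  0.097]
(167, 187) [ 0.29  -0.41   0.028]
(166, 150) [ 0.293 -0.381  0.196]
(170, 181) [ 0.312 -0.387  0.075]
(167, 165) [ 0.306 -0.386  0.142]
```

Mid scoop measures 112 mm, so it is the smallest. I'll start by turning the tool to yaw 0, shutting the fingers and travelling to the flange.

Call:
send_rows(moves=[[[0.5,0,0,0,0,0.07,0],[1,0,0,0,0,0.1473,0],[1,0,0,0,0,0.1473,0],[1,0,0,0,0,0.1473,0]]], squeeze=40)

```text
clock: 0.6
ee_pos: [0.3241, -0.4248, 0.231]
orientation: [[1.0, 0.002, -0.0], [0.002, -1.0, 0.001], [-0.0, -0.001, -1.0]]
force: [-0.7, 0.1, -0.7]
gripper_width: 0.141
finger_force: 0.0
```

Call:
send_rows(moves=[[[0.34,-0.41,0,0,0,0,0],[0.68,-0.83,0,0,0,0,0]]])

```text
clock: 0.85
ee_pos: [0.3919, -0.3417, 0.2311]
orientation: [[1.0, 0.0, -0.0], [0.0, -1.0, 0.0], [-0.0, -0.0, -1.0]]
force: [0.0, -0.2, 0.2]
gripper_width: -0.001
finger_force: 0.0
```

Call:
send_rows(moves=[[[0.34,-0.41,0,0,0,0,0],[0.68,-0.83,0,0,0,0,0]]])

```text
clock: 1.1
ee_pos: [0.4603, -0.2583, 0.2312]
orientation: [[1.0, 0.001, -0.0], [0.001, -1.0, 0.0], [-0.0, -0.0, -1.0]]
force: [1.0, -0.5, -0.2]
gripper_width: 0.002
finger_force: 0.0
```

Call:
send_rows(moves=[[[0.34,-0.41,0,0,0,0,0],[0.68,-0.83,0,0,0,0,0]]])

```text
clock: 1.35
ee_pos: [0.5285, -0.1754, 0.2312]
orientation: [[1.0, 0.001, -0.0], [0.001, -1.0, -0.0], [-0.0, 0.0, -1.0]]
force: [0.2, -0.9, 0.5]
gripper_width: -0.005
finger_force: 0.0
```

Call:
send_rows(moves=[[[0.34,-0.41,0,0,0,0,0],[0.68,-0.83,0,0,0,0,0],[0.68,-0.83,0,0,0,0,0]]])

```text
clock: 1.72
ee_pos: [0.5969, -0.0911, 0.2306]
orientation: [[1.0, 0.005, -0.001], [0.005, -1.0, 0.001], [-0.001, -0.001, -1.0]]
force: [-0.1, -0.7, 0.2]
gripper_width: 0.0
finger_force: 0.0
```

Call:
send_rows(moves=[[[0.33,-0.4,0,0,0,0,0],[0.65,-0.8,0,0,0,0,0],[0.65,-0.8,0.4,0,0,0,0],[0.65,-0.8,0.85,0,0,0,0],[0.65,-0.8,0.85,0,0,0,0]]])

```text
clock: 2.35
ee_pos: [0.659, -0.0142, 0.1431]
orientation: [[1.0, -0.0, -0.007], [-0.0, -1.0, 0.001], [-0.007, -0.001, -1.0]]
force: [-0.0, -0.2, 0.7]
gripper_width: -0.002
finger_force: 0.0
```

Call:
send_rows(moves=[[[0,0,0.1,0,0,0,0],[0,0,0.17,0,0,0,0],[0,0,0.24,0,0,0,0],[0,0,0.31,0,0,0,0],[0,0,0.38,0,0,0,0],[0,0,0.45,0,0,0,0],[0,0,0.5,0,0,0,0],[0,0,0.5,0,0,0,0]]])

```text
clock: 3.35
ee_pos: [0.6657, -0.014, 0.1012]
orientation: [[1.0, -0.0, 0.016], [-0.0, -1.0, -0.002], [0.016, 0.002, -1.0]]
force: [13.2, -0.2, 12.8]
gripper_width: 0.001
finger_force: 7.4
```

Call:
send_rows(moves=[[[0.04,0,0.04,0,0,0,0],[0.07,0,0.08,0,0,0,0],[0.07,0,0.08,0,0,0,0],[0.07,0,-0.3,0,0,0,0],[0.0,0,-0.75,0,0,0,0],[0.0,0,-1,0,0,0,0],[0,0,-1,0,0,0,0]]])

```text
clock: 4.22
ee_pos: [0.6617, -0.0133, 0.1989]
orientation: [[1.0, 0.0, 0.005], [0.0, -1.0, -0.001], [0.005, 0.001, -1.0]]
force: [0.1, -0.4, -0.2]
gripper_width: -0.001
finger_force: 0.0
```

Run:
```python
from h import *
from cell import robot,imaging
s=robot.observe();print(s["ee_pos"],s["orientation"])
for n in ["wrist","scene"]:
    p,d=imaging.snapshot(n); cv2.imwrite(f"pics/{n}1.png",p[:,:,::-1]); np.save(f"{n}1.npy",d); np.save(f"{n}1rgb.npy",p)
    print(imaging.camera_info(n))
```

```text
[ 0.66165711 -0.01334608  0.19886662] [[ 9.99987920e-01  2.37743330e-04  4.90950900e-03]
 [ 2.42703217e-04 -9.99999461e-01 -1.00969025e-03]
 [ 4.90926630e-03  1.01086961e-03 -9.99987439e-01]]
{'K': array([[325.1922621 ,   0.        , 280.34016774],
       [  0.        , 325.1922621 , 215.79174053],
       [  0.        ,   0.        ,   1.        ]]), 'rvec': array([-2.06332715,  2.06231981,  0.30698494]), 'tvec': array([-0.01254564,  0.60503105,  0.53939828])}
{'K': array([[418.4031963 ,   0.        , 274.91617077],
       [  0.        , 418.4031963 , 206.39477483],
       [  0.        ,   0.        ,   1.        ]]), 'rvec': array([ 1.78085638,  1.72527583, -0.73528705]), 'tvec': array([ 0.01101081, -0.26401319,  1.74974093])}
```

View pics/wrist1.png

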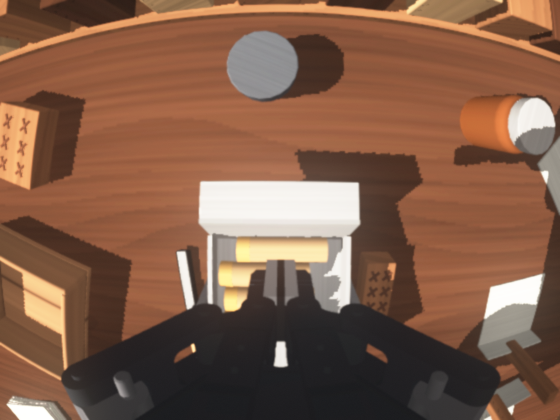

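The wrist view shows the handles packed against the far wall (rows ~250, 273, 298). Next I go to the small scoop.

Call:
send_rows(moves=[[[-0.3,0.45,-0.05,0,0,0,0],[-0.6,0.91,-0.1,0,0,0,50]]])

```text
clock: 4.58
ee_pos: [0.5995, -0.1047, 0.2045]
orientation: [[1.0, 0.001, -0.003], [0.001, -1.0, 0.001], [-0.003, -0.001, -1.0]]
force: [-0.1, -0.8, 1.1]
gripper_width: 0.204
finger_force: 0.0
```

Call:
send_rows(moves=[[[-0.3,0.45,-0.05,0,0,0,50],[-0.6,0.91,-0.1,0,0,0,50]]])

```text
clock: 4.82
ee_pos: [0.5393, -0.1962, 0.2149]
orientation: [[1.0, 0.0, -0.002], [0.0, -1.0, 0.001], [-0.002, -0.001, -1.0]]
force: [0.3, -0.7, -0.5]
gripper_width: 0.584
finger_force: 0.0
```

Call:
send_rows(moves=[[[-0.3,0.45,0,0,0,0,50],[-0.6,0.91,0,0,0,0,50]]])

```text
clock: 5.08
ee_pos: [0.4794, -0.2871, 0.2149]
orientation: [[1.0, 0.0, -0.002], [0.0, -1.0, 0.002], [-0.002, -0.002, -1.0]]
force: [0.3, -0.3, -0.7]
gripper_width: 0.587
finger_force: 0.0
```

Call:
send_rows(moves=[[[-0.3,0.45,0,0,0,-0.03,50],[-0.6,0.91,0,0,0,-0.036,50],[-0.6,0.91,0,0,0,-0.036,50]]])

```text
clock: 5.45
ee_pos: [0.4186, -0.3794, 0.2146]
orientation: [[0.994, 0.109, -0.002], [0.109, -0.994, 0.002], [-0.002, -0.002, -1.0]]
force: [0.3, 0.5, -0.1]
gripper_width: 0.585
finger_force: 0.0
```

Run:
```python
from h import *
from cell import robot,imaging
s=robot.observe();print(s["ee_pos"],s["orientation"])
for n in ["top","scene"]:
    p,d=imaging.snapshot(n); cv2.imwrite(f"pics/{n}2.png",p[:,:,::-1]); np.save(f"{n}2rgb.npy",p)
    W=cloud(d,imaging.camera_info(n)); np.save(f"W{n}2.npy",W)
    # points inside the tray xz profile
    m=(abs(W[...,1]+.0115)<.05)&(W[...,0]>.44)&(W[...,0]<.70)&(W[...,2]>.02)
    q=W[m]; print(n,len(q))
    for x in np.arange(.44,.70,.008):
        z=q[(q[:,0]>=x)&(q[:,0]<x+.008),2]
        if len(z): print(round(x+.004,3),len(z),np.round(np.percentile(z,[5,50,95]),4))
W=np.load("Wscene2.npy")
m=(W[...,2]>.06)&(W[...,2]<.145)&(abs(W[...,0]-.421)<.03)&(abs(W[...,1]+.378)<.03)
q=W[m];print("grip scene",len(q),q.min(0),q.max(0),q[q[:,2]>.14].mean(0))
```

```text
[ 0.41860286 -0.37941399  0.21457202] [[ 0.99409298  0.10851568 -0.00187098]
 [ 0.10851904 -0.99409275  0.00179759]
 [-0.00166486 -0.00199001 -0.99999663]]
top 2993
0.46 37 [0.0935 0.0965 0.1029]
0.468 108 [0.0945 0.1035 0.1108]
0.476 111 [0.0911 0.0955 0.0998]
0.484 111 [0.088  0.0922 0.096 ]
0.492 107 [0.0854 0.0896 0.0942]
0.5 95 [0.0823 0.0866 0.0907]
0.508 95 [0.0794 0.0834 0.0887]
0.516 109 [0.0761 0.0805 0.0846]
0.524 110 [0.0725 0.0776 0.0823]
0.532 109 [0.0697 0.0747 0.0786]
0.54 120 [0.0684 0.0853 0.095 ]
0.548 101 [0.0686 0.091  0.0966]
0.556 103 [0.0661 0.0907 0.0944]
0.564 110 [0.062  0.0808 0.0873]
0.572 106 [0.0582 0.0838 0.0883]
0.58 79 [0.0552 0.0799 0.086 ]
0.588 105 [0.0525 0.073  0.0792]
0.596 109 [0.0496 0.0747 0.0798]
0.604 79 [0.0462 0.0709 0.0776]
0.612 109 [0.0447 0.0656 0.0719]
0.62 98 [0.0427 0.0673 0.0736]
0.628 91 [0.0456 0.059  0.0681]
0.636 132 [0.0547 0.0627 0.071 ]
0.644 136 [0.0691 0.0761 0.0843]
0.652 132 [0.0792 0.0884 0.0966]
0.66 99 [0.0871 0.0923 0.0967]
0.668 105 [0.0842 0.0886 0.0931]
0.676 90 [0.0819 0.0861 0.0904]
0.684 97 [0.0791 0.083  0.0
[... 337 characters left out ...]
4 21 [0.0683 0.0733 0.0913]
0.548 66 [0.0671 0.0922 0.0953]
0.556 100 [0.066  0.0891 0.094 ]
0.564 74 [0.0632 0.0837 0.0897]
0.572 74 [0.0588 0.0836 0.0871]
0.58 124 [0.0557 0.0786 0.0852]
0.588 52 [0.0517 0.075  0.0786]
0.596 72 [0.05   0.0754 0.0794]
0.604 124 [0.0474 0.0693 0.0763]
0.612 52 [0.0453 0.0676 0.0707]
0.62 76 [0.0608 0.0671 0.0706]
0.628 38 [0.0609 0.0654 0.0699]
0.652 25 [0.0898 0.0928 0.0959]
0.66 102 [0.0876 0.0914 0.0957]
0.668 97 [0.0845 0.0885 0.0928]
0.676 96 [0.081  0.0856 0.0894]
0.684 93 [0.0793 0.0831 0.0871]
0.692 1 [0.0824 0.0824 0.0824]
grip scene 150 [ 0.40898337 -0.39188583  0.06099917] [ 0.43612852 -0.36913347  0.144575  ] [ 0.42326224 -0.37919657  0.14292667]
```

Call:
send_rows(moves=[[[0.03,-0.01,0.4,0,0,0,50],[0.03,-0.01,0.75,0,0,0,50],[0.03,-0.01,1,0,0,0,50]]])

```text
clock: 5.92
ee_pos: [0.4242, -0.3739, 0.1142]
orientation: [[0.993, 0.115, -0.001], [0.115, -0.993, 0.002], [-0.001, -0.002, -1.0]]
force: [-0.9, 0.0, 0.2]
gripper_width: 0.584
finger_force: 0.0
```

Call:
send_rows(moves=[[[0,0,0.26,0,0,0,50],[0,0,0.26,0,0,0,0],[0,0,0.26,0,0,0,0],[0,0,0.26,0,0,0,0],[0,0,0.26,0,0,0,0],[0,0,0.26,0,0,0,0]]], squeeze=110)

```text
clock: 6.68
ee_pos: [0.4239, -0.3758, 0.0909]
orientation: [[0.994, 0.113, 0.001], [0.113, -0.994, -0.0], [0.001, 0.0, -1.0]]
force: [0.8, 2.3, 3.2]
gripper_width: 0.215
finger_force: 107.4
```

Call:
send_rows(moves=[[[0,0,-0.25,0,0,0,0],[0,0,-0.6,0,0,0,0],[0,0,-1,0,0,0,0],[0,0,-1,0,0,0.018,0],[0,0,-1,0,0,0.036,0]]])

```text
clock: 7.3
ee_pos: [0.4236, -0.3758, 0.1906]
orientation: [[1.0, -0.002, 0.0], [-0.002, -1.0, -0.0], [0.0, 0.0, -1.0]]
force: [1.3, -0.9, -3.5]
gripper_width: 0.219
finger_force: 107.4
```

Call:
send_rows(moves=[[[0,-0.35,-0.2,0,0,0,0],[0,-0.75,-0.4,0,0,0,0],[0,-0.9,-0.5,0,0,0,0]]])

```text
clock: 7.68
ee_pos: [0.4238, -0.2844, 0.2414]
orientation: [[1.0, 0.001, 0.001], [0.001, -1.0, -0.001], [0.001, 0.001, -1.0]]
force: [0.2, 0.1, -2.0]
gripper_width: 0.219
finger_force: 108.0
```

Call:
send_rows(moves=[[[0,-0.4,-0.2,0,0,0,0],[0,-0.8,-0.4,0,0,0,0],[0,-0.9,-0.5,0,0,0,0]]])

```text
clock: 8.05
ee_pos: [0.4238, -0.1947, 0.2913]
orientation: [[1.0, 0.002, 0.001], [0.002, -1.0, -0.001], [0.001, 0.001, -1.0]]
force: [-0.4, -0.6, -2.3]
gripper_width: 0.217
finger_force: 108.3
```

Run:
```python
from h import *
from cell import robot,imaging
s=robot.observe();T=s["ee_pos"];R=s["orientation"];print(T,R,s["force"],s["wrist_torque"])
W0=np.load("Wtop2.npy")
m=(W0[...,0]>.655)&(W0[...,0]<.70)&(abs(W0[...,1]+.011)<.09)&(W0[...,2]>.075)&(W0[...,2]<.105)
print("flange",rect(W0[m][:,:2]))
g=(abs(W0[...,0]-.55)<.1)&(abs(W0[...,1]+.011)<.075)&(W0[...,2]>.04)
print("tray",rect(W0[g][:,:2]))
for n in ["top","scene"]:
    p,d=imaging.snapshot(n); cv2.imwrite(f"pics/{n}3.png",p[:,:,::-1]); np.save(f"{n}3rgb.npy",p)
    W=cloud(d,imaging.camera_info(n)); 
    Q=(W-T)@R  # tool frame
    np.save(f"Q{n}3.npy",Q)
    m=(Q[...,0]>.008)&(Q[...,0]<.15)&(abs(Q[...,1])<.08)&(abs(Q[...,2]-.088)<.015)
    q=Q[m];print(n,len(q),rect(q[:,:2]),"z",np.round(np.polyfit(q[:,0],q[:,2],1),4),np.round(np.polyfit(q[:,1],q[:,2],1),4))
    print(np.round(np.percentile(q,[.5,99.5],axis=0),4))
```

```text
[ 0.42383155 -0.19467019  0.29132579] [[ 9.99998368e-01  1.52831209e-03  9.63949647e-04]
 [ 1.52918968e-03 -9.99998416e-01 -9.10327340e-04]
 [ 9.62556856e-04  9.11799916e-04 -9.99999121e-01]] [-0.41867275 -0.6186613  -2.29948164] [-0.02364343  0.00351153  0.02109064]
flange (array([671.5, -11.8]), array([ 32.8, 131.7]), 0.1)
tray (array([556.2,  -6.4]), array([140.6, 188.1]), 89.5)
top 515 (array([62.5,  1.4]), array([ 94.7, 110. ]), 0.5) z [-0.002   0.0882] [0.0066 0.0882]
[[ 0.0206 -0.0536  0.082 ]
 [ 0.11    0.0563  0.0943]]
scene 869 (array([60.2,  3. ]), array([105.8, 112. ]), 1.1) z [0.0015 0.0869] [0.0012 0.087 ]
[[ 0.0085 -0.0524  0.0813]
 [ 0.1118  0.0584  0.0911]]
```

View pics/scene3.png

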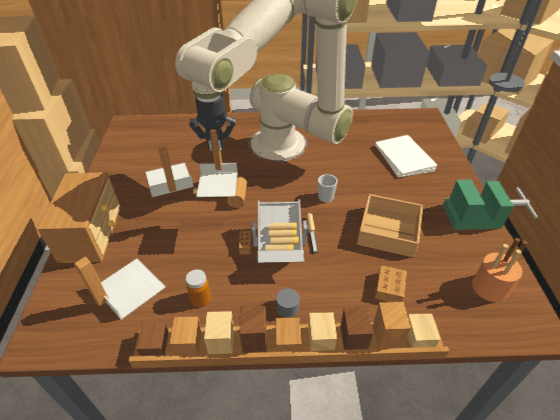

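The scene view shows the scoop held level at (218,178) and the four handles packed at the tray's far end (283,237). Next I'll work out the insertion path.

```bash
cat >> h.py <<'E'
H=np.array([.5418,.062]);TH=.35;LX,LZ=.112,.0905
F=np.array([np.cos(TH),-np.sin(TH)]);N=np.array([np.sin(TH),np.cos(TH)])
def tcp(s,h,phi):  # lip at s along floor from near end, h above floor, phi deg nose-down
    lip=H+F*(s-.0825)+N*(.008+h); f=np.radians(phi)
    return lip-LX*np.array([np.cos(f),-np.sin(f)])-LZ*np.array([-np.sin(f),-np.cos(f)])
def lip(p,R):  # measured s,h
    q=p+R@np.array([LX,0,LZ]); v=np.array([q[0],q[2]])-H
    return v@F+.0825, v@N-.008, np.degrees(np.arctan2(-R[2,0],R[0,0]))
def rel(p,R,q,phi): # tool-frame shift/turn numbers from (p,R) to xz q
    phi0=np.degrees(np.arctan2(-R[2,0],R[0,0])); d=np.array([q[0]-p[0],0,q[1]-p[2]])
    f=np.radians(phi0); x=np.array([np.cos(f),0,-np.sin(f)]); z=np.array([-np.sin(f),0,-np.cos(f)])
    return np.round([d@x/.1,d@z/.1,-(phi-phi0)/180],3)
E
python3 - <<'E'
from h import *
for a in [(.055,.06,29),(.058,.015,29),(.060,0,29),(.1,0,26),(.13,0,24),(.165,0,22)]:
    print(a,np.round(tcp(*a),4))
E
```

```text
(0.055, 0.06, 29) [0.4852 0.2688]
(0.058, 0.015, 29) [0.4726 0.2255]
(0.06, 0, 29) [0.4693 0.2107]
(0.1, 0, 26) [0.5   0.194]
(0.13, 0, 24) [0.5237 0.1815]
(0.165, 0, 22) [0.5521 0.1671]
```

Call:
send_rows(moves=[[[0.15,-0.45,0,0,0,0,0],[0.31,-0.92,0,0,0,0,0],[0.31,-0.92,0,0,0,0,0]]])

```text
clock: 8.52
ee_pos: [0.4553, -0.1026, 0.2893]
orientation: [[1.0, 0.003, -0.001], [0.003, -1.0, 0.001], [-0.001, -0.001, -1.0]]
force: [-0.0, -1.2, -2.8]
gripper_width: 0.221
finger_force: 108.7
```

Call:
send_rows(moves=[[[0.15,-0.45,0,0,0,0,0],[0.3,-0.92,0,0,0,0,0],[0.3,-0.92,0.05,0,-0.05,0,0],[0.3,-0.92,0.1,0,-0.1,0,0],[0.3,-0.92,0.2,0,-0.15,0,0],[0.3,-0.92,0.22,0,-0.161,0,0],[0.3,-0.92,0.22,0,-0.161,0,0]]])

```text
clock: 9.4
ee_pos: [0.485, -0.0126, 0.2678]
orientation: [[0.875, -0.001, -0.483], [-0.001, -1.0, 0.001], [-0.483, -0.0, -0.875]]
force: [0.6, 0.2, -2.7]
gripper_width: 0.218
finger_force: 109.2
```

```bash
cat > chk.py <<'E'
from h import *
from cell import robot,imaging
import sys
s=robot.observe();p,R=s["ee_pos"],s["orientation"]
print(np.round(p,4),"lip s,h,phi",np.round(lip(p,R),4),"F",np.round(s["force"],1),"yaw",np.round(R[1,0],3))
for a in sys.argv[1:]:
    t=[float(v) for v in a.split(",")]; print(a,rel(p,R,tcp(t[0],t[1],t[2]),t[2]))
E
python3 chk.py .058,.015,29 .060,.003,29
python3 - <<'E'
from h import *
from cell import robot,imaging
s=robot.observe();T,R=s["ee_pos"],s["orientation"]
for n in ["top","scene"]:
    p,d=imaging.snapshot(n); cv2.imwrite(f"pics/{n}4.png",p[:,:,::-1])
    Q=(cloud(d,imaging.camera_info(n))-T)@R
    m=(Q[...,0]>.03)&(Q[...,0]<.15)&(abs(Q[...,1])<.08)&(abs(Q[...,2]-.088)<.012)
    q=Q[m];print(n,len(q),rect(q[:,:2]),"z",np.round(np.polyfit(q[:,0],q[:,2],1),4),np.round(np.percentile(q,[.5,99.5],axis=0),4))
E
```

```text
[ 0.485  -0.0126  0.2678] lip s,h,phi [ 0.0553  0.0591 28.9022] F [ 0.6  0.2 -2.7] yaw -0.001
.058,.015,29 [ 0.096  0.43  -0.001]
.060,.003,29 [ 0.134  0.546 -0.001]
top 265 (array([65.4, 33.6]), array([73.2, 46.7]), 3.6) z [-0.0102  0.0885] [[0.0302 0.0093 0.0831]
 [0.0966 0.058  0.093 ]]
scene 905 (array([69.5,  3.7]), array([ 81.5, 109.6]), 2.2) z [-0.0068  0.0876] [[ 0.0303 -0.0518  0.0808]
 [ 0.1101  0.0581  0.0933]]
```

Call:
send_rows(moves=[[[0.03,-0.03,0.15,0,0,0,0],[0.06,-0.03,0.3,0,0,0,0],[0.09,-0.03,0.4,0,0,0,0],[0.1,-0.03,0.46,0,0,0,0],[0.11,-0.03,0.5,0,0,0,0],[0.12,-0.03,0.53,0,0,0,0],[0.12,-0.03,0.53,0,0,0,0]]])

```text
clock: 10.38
ee_pos: [0.4696, -0.0088, 0.2161]
orientation: [[0.875, 0.0, -0.484], [0.0, -1.0, 0.0], [-0.484, -0.0, -0.875]]
force: [-0.2, 0.2, -2.0]
gripper_width: 0.217
finger_force: 109.2
```

```bash
python3 chk.py .060,0,29 .08,-.002,28 .1,-.002,26 .12,-.002,25
python3 - <<'E'
from h import *
from cell import imaging
p,d=imaging.snapshot("scene"); cv2.imwrite("pics/scene5.png",cv2.resize(p[150:290,180:360,::-1],None,fx=4,fy=4,interpolation=cv2.INTER_CUBIC))
E
```

```text
[ 0.4696 -0.0088  0.2161] lip s,h,phi [5.8400e-02 5.2000e-03 2.8976e+01] F [-0.2  0.2 -2. ] yaw 0.0
.060,0,29 [ 0.024  0.049 -0.   ]
.08,-.002,28 [0.209 0.057 0.005]
.1,-.002,26 [0.376 0.066 0.017]
.12,-.002,25 [0.559 0.056 0.022]
```

View pics/scene5.png

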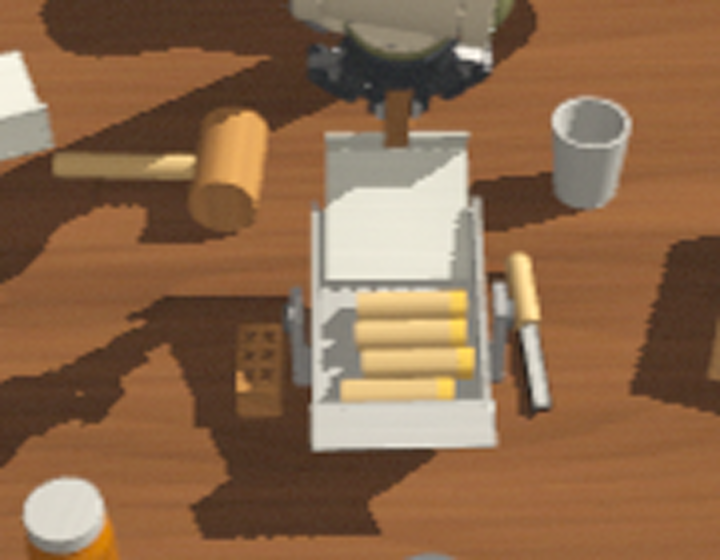

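The crop shows the blade between the tray walls, with about 3 px of gap on the left and 12 px on the right. All four handles lie in one layer ahead of the lip. I'll shift 3 mm to +y and lower onto the floor.

Call:
send_rows(moves=[[[0.01,-0.03,0.02,0,0,0,0],[0.02,-0.03,0.04,0,0,0,0],[0.025,-0.03,0.06,0,0,0,0],[0.03,-0.03,0.07,0,0,0,0],[0.03,-0.03,0.07,0,0,0,0]]])

```text
clock: 11.05
ee_pos: [0.4691, -0.0059, 0.2099]
orientation: [[0.876, -0.0, -0.483], [-0.0, -1.0, -0.0], [-0.483, 0.0, -0.876]]
force: [-0.8, -0.7, 8.4]
gripper_width: 0.215
finger_force: 110.5
```

```bash
python3 chk.py .080,-.002,28 .1,-.002,26 .12,-.002,25
```

```text
[ 0.4691 -0.0059  0.2099] lip s,h,phi [ 6.03000e-02 -5.00000e-04  2.88616e+01] F [-0.8 -0.7  8.4] yaw -0.0
.080,-.002,28 [0.183 0.001 0.005]
.1,-.002,26 [0.351 0.011 0.016]
.12,-.002,25 [0.534 0.    0.021]
```

```bash
cat > pl.py <<'E'
from h import *
import sys
def pose(a):
    t=[float(v) for v in a.split(",")];q=tcp(*t);f=np.radians(t[2])
    R=np.array([[np.cos(f),0,-np.sin(f)],[0,-1,0],[-np.sin(f),0,-np.cos(f)]]);return np.array([q[0],0,q[1]]),R,t
p,R,_=pose(sys.argv[1])
for a in sys.argv[2:]:
    q,_,t=pose(a); print(a,rel(p,R,(q[0],q[2]),t[2]))
E
python3 pl.py .0615,-.0018,29 .067,-.001,28.7 .075,-.001,28.2 .083,-.001,27.7 .091,-.001,27 .099,-.001,26.3 .105,-.001,26
```

```text
.067,-.001,28.7 [ 0.048 -0.011  0.002]
.075,-.001,28.2 [ 0.12  -0.013  0.004]
.083,-.001,27.7 [ 0.191 -0.016  0.007]
.091,-.001,27 [ 0.259 -0.014  0.011]
.099,-.001,26.3 [ 0.328 -0.012  0.015]
.105,-.001,26 [ 0.383 -0.016  0.017]
```

Call:
send_rows(moves=[[[0.05,0,-0.011,0,0.002,0,0],[0.12,0,-0.013,0,0.004,0,0],[0.19,0,-0.015,0,0.007,0,0],[0.26,0,-0.014,0,0.011,0,0],[0.33,0,-0.012,0,0.015,0,0],[0.38,0,-0.016,0,0.017,0,0],[0.38,0,-0.016,0,0.017,0,0]]])

```text
clock: 11.92
ee_pos: [0.5034, -0.0059, 0.1918]
orientation: [[0.9, -0.0, -0.436], [-0.0, -1.0, -0.0], [-0.436, 0.0, -0.9]]
force: [0.3, -0.5, 4.1]
gripper_width: 0.217
finger_force: 109.9
```

```bash
python3 chk.py .12,-.001,25
python3 - <<'E'
from h import *
from cell import imaging
p,d=imaging.snapshot("scene"); cv2.imwrite("pics/scene6.png",cv2.resize(p[170:270,210:340,::-1],None,fx=5,fy=5,interpolation=cv2.INTER_CUBIC))
E
python3 pl.py .105,-.001,26 .115,-.001,25.3 .123,-.001,24.7 .131,-.001,24 .139,-.001,23.4 .147,-.001,23 .155,-.001,22.7
```

```text
[ 0.5034 -0.0059  0.1918] lip s,h,phi [ 1.04200e-01 -5.00000e-04  2.58296e+01] F [ 0.3 -0.5  4.1] yaw -0.0
.12,-.001,25 [0.144 0.005 0.005]
.115,-.001,25.3 [0.088 0.003 0.004]
.123,-.001,24.7 [0.159 0.007 0.007]
.131,-.001,24 [0.228 0.013 0.011]
.139,-.001,23.4 [0.298 0.017 0.014]
.147,-.001,23 [0.372 0.016 0.017]
.155,-.001,22.7 [0.447 0.014 0.018]
```

View pics/scene6.png

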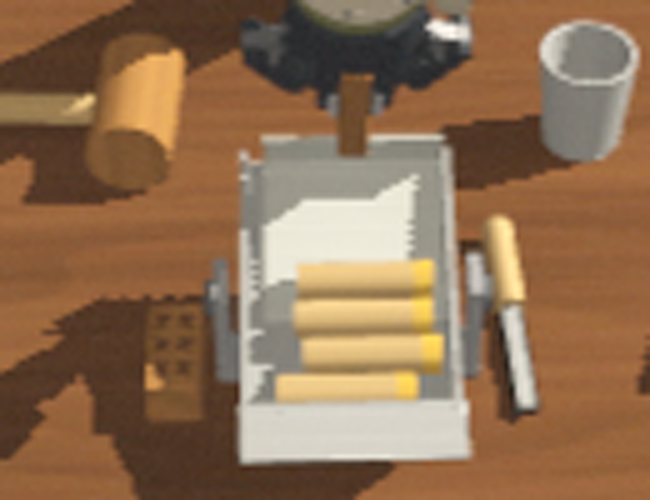

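The blade is sliding under the handles: the row at (365,280) is already on it, still in one layer, and the forces are low. I'll keep going.

Call:
send_rows(moves=[[[0.09,0,0.003,0,0.004,0,0],[0.16,0,0.007,0,0.007,0,0],[0.23,0,0.013,0,0.011,0,0],[0.3,0,0.017,0,0.014,0,0],[0.37,0,0.016,0,0.017,0,0],[0.45,0,0.014,0,0.018,0,0],[0.45,0,0.014,0,0.018,0,0]]])

```text
clock: 12.85
ee_pos: [0.5434, -0.0059, 0.1708]
orientation: [[0.923, -0.0, -0.384], [-0.0, -1.0, -0.0], [-0.384, 0.0, -0.923]]
force: [1.0, 0.9, 2.8]
gripper_width: 0.22
finger_force: 110.0
```

```bash
python3 chk.py; python3 pl.py .155,-.001,22.7 .159,-.001,22.6 .162,-.001,22.5 .165,-.001,22.4 .168,-.001,22.3
```

```text
[ 0.5434 -0.0059  0.1708] lip s,h,phi [ 1.54600e-01 -6.00000e-04  2.25759e+01] F [1.  0.9 2.8] yaw -0.0
.159,-.001,22.6 [0.038 0.    0.001]
.162,-.001,22.5 [0.067 0.001 0.001]
.165,-.001,22.4 [0.095 0.001 0.002]
.168,-.001,22.3 [0.124 0.002 0.002]
```

Call:
send_rows(moves=[[[0.04,0,0,0,0.001,0,0],[0.07,0,0.001,0,0.001,0,0],[0.095,0,0.001,0,0.002,0,0],[0.125,0,0.002,0,0.002,0,0],[0.125,0,0.002,0,0.002,0,0]]])

```text
clock: 13.48
ee_pos: [0.5535, -0.006, 0.1663]
orientation: [[0.924, 0.0, -0.382], [-0.0, -1.0, -0.0], [-0.382, 0.0, -0.924]]
force: [-4.5, -0.9, 9.1]
gripper_width: 0.22
finger_force: 110.2
```

```bash
python3 chk.py
```

```text
[ 0.5535 -0.006   0.1663] lip s,h,phi [ 1.65900e-01 -1.10000e-03  2.24447e+01] F [-4.5 -0.9  9.1] yaw -0.0
```

```bash
cat > lift.py <<'E'
import subprocess,numpy as np
pts=[]
for k,phi in enumerate(np.linspace(22.3,-10,17)):
    d=20.05-phi; h=max(0,.11*np.sin(np.radians(d)))+min(.004,.0015*k); s=.165+.2126*h-.001
    pts.append(f"{s:.4f},{h:.4f},{phi:.1f}")
a=pts[1:9]; b=pts[9:]
print(subprocess.run(["python3","pl.py",".1675,-.001,22.3"]+a,capture_output=True,text=True).stdout)
print(subprocess.run(["python3","pl.py",a[-1]]+b,capture_output=True,text=True).stdout)
E
python3 lift.py
```

```text
0.1643,0.0015,20.3 [-0.064  0.016  0.011]
0.1654,0.0064,18.3 [-0.084  0.007  0.022]
0.1664,0.0113,16.2 [-0.106  0.002  0.034]
0.1672,0.0152,14.2 [-0.126  0.005  0.045]
0.1680,0.0190,12.2 [-0.144  0.01   0.056]
0.1689,0.0228,10.2 [-0.16   0.017  0.067]
0.1697,0.0266,8.2 [-0.176  0.023  0.078]
0.1705,0.0304,6.2 [-0.189  0.031  0.089]

0.1713,0.0342,4.1 [-0.016  0.007  0.012]
0.1721,0.0379,2.1 [-0.028  0.013  0.023]
0.1728,0.0415,0.1 [-0.041  0.022  0.034]
0.1736,0.0452,-1.9 [-0.051  0.031  0.045]
0.1744,0.0487,-3.9 [-0.06   0.042  0.056]
0.1751,0.0522,-6.0 [-0.069  0.056  0.068]
0.1758,0.0557,-8.0 [-0.076  0.069  0.079]
0.1766,0.0591,-10.0 [-0.08   0.084  0.09 ]
```

Call:
send_rows(moves=[[[-0.06,0,0.014,0,0.011,0,0],[-0.084,0,0.006,0,0.022,0,0],[-0.106,0,0.002,0,0.034,0,0],[-0.126,0,0.004,0,0.045,0,0],[-0.144,0,0.009,0,0.056,0,0],[-0.16,0,0.016,0,0.067,0,0],[-0.176,0,0.022,0,0.078,0,0],[-0.189,0,0.03,0,0.089,0,0]]])

```text
clock: 14.48
ee_pos: [0.5348, -0.0057, 0.1689]
orientation: [[0.994, 0.0, -0.111], [0.0, -1.0, 0.0], [-0.111, -0.0, -0.994]]
force: [0.5, -0.8, -3.6]
gripper_width: 0.218
finger_force: 109.1
```

```bash
python3 chk.py
python3 - <<'E'
from h import *
from cell import imaging
p,d=imaging.snapshot("scene"); cv2.imwrite("pics/scene7.png",cv2.resize(p[170:270,210:340,::-1],None,fx=5,fy=5,interpolation=cv2.INTER_CUBIC))
E
```

```text
[ 0.5348 -0.0057  0.1689] lip s,h,phi [0.1695 0.0285 6.3851] F [ 0.5 -0.8 -3.6] yaw 0.0
```

View pics/scene7.png

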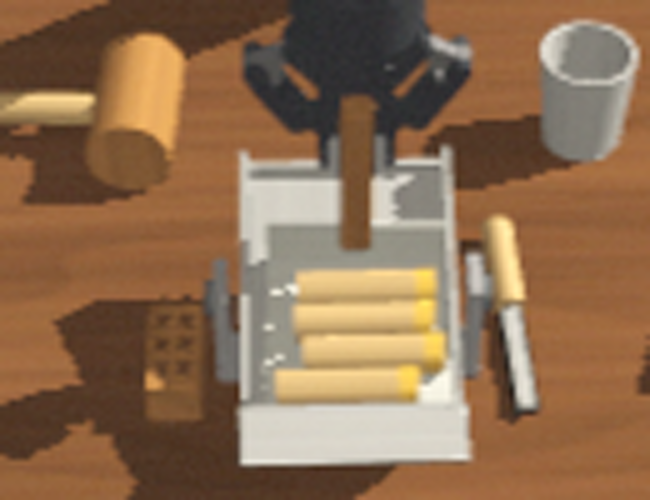

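All four handles are on the blade (rows 283 to 385), and the tray is still tipped. I'll finish tilting back.

Call:
send_rows(moves=[[[-0.016,0,0.006,0,0.012,0,0],[-0.028,0,0.012,0,0.023,0,0],[-0.041,0,0.02,0,0.034,0,0],[-0.051,0,0.029,0,0.045,0,0],[-0.06,0,0.04,0,0.056,0,0],[-0.069,0,0.053,0,0.068,0,0],[-0.076,0,0.066,0,0.079,0,0],[-0.08,0,0.08,0,0.09,0,0]]])

```text
clock: 15.52
ee_pos: [0.5259, -0.0056, 0.1619]
orientation: [[0.985, 0.0, 0.17], [0.0, -1.0, 0.001], [0.17, -0.001, -0.985]]
force: [0.8, 0.6, -4.3]
gripper_width: 0.216
finger_force: 109.0
```

```bash
python3 chk.py
```

```text
[ 0.5259 -0.0056  0.1619] lip s,h,phi [ 0.1755  0.0576 -9.7825] F [ 0.8  0.6 -4.3] yaw 0.0
```

Call:
send_rows(moves=[[[0,0,-0.03,0,0.007,0,0],[0,0,-0.1,0,0.014,0,0],[0,0,-0.22,0,0.022,0,0],[0,0,-0.37,0,0.022,0,0],[-0.01,0,-0.55,0,0.022,0,0],[-0.02,0,-0.75,0,0.022,0,0],[-0.03,0,-0.92,0,0.022,0,0],[-0.03,0,-1,0,0.022,0,0]]])

```text
clock: 16.52
ee_pos: [0.5066, -0.0059, 0.2627]
orientation: [[0.97, -0.0, 0.242], [0.0, -1.0, -0.001], [0.242, 0.001, -0.97]]
force: [0.2, 0.3, -3.5]
gripper_width: 0.22
finger_force: 109.0
```

Run:
```python
from h import *
from cell import imaging,robot
s=robot.observe();print(s["ee_pos"],s["orientation"],s["force"])
p,d=imaging.snapshot("scene"); cv2.imwrite("pics/scene8.png",cv2.resize(p[130:270,180:360,::-1],None,fx=4,fy=4,interpolation=cv2.INTER_CUBIC))
```

```text
[ 0.50659268 -0.00588192  0.26267105] [[ 9.70400057e-01 -3.09928419e-05  2.41503061e-01]
 [ 1.22903765e-04 -9.99999799e-01 -6.22181166e-04]
 [ 2.41503032e-01  6.33446274e-04 -9.70399858e-01]] [ 0.16381461  0.25189008 -3.4825615 ]
```

View pics/scene8.png

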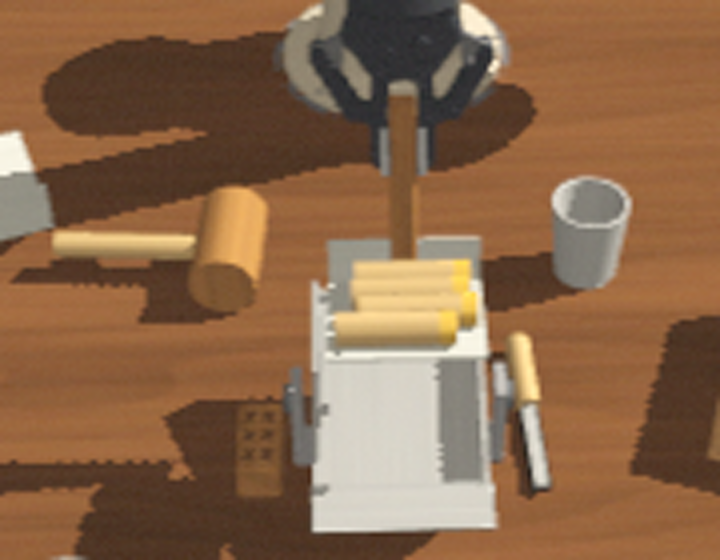

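All four handles sit on the raised scoop at (400,305) and the tray is still tipped. Now I carry them to the crate.

Call:
send_rows(moves=[[[-0.05,-0.1,-0.012,0,0,0,0],[-0.15,-0.3,-0.037,0,0,0,0],[-0.3,-0.6,-0.075,0,0,0,0],[-0.44,-0.88,-0.11,0,0,0,0]]])

```text
clock: 17.08
ee_pos: [0.46, 0.0836, 0.2603]
orientation: [[0.971, 0.0, 0.238], [-0.0, -1.0, 0.0], [0.238, -0.001, -0.971]]
force: [0.5, -0.6, -4.1]
gripper_width: 0.221
finger_force: 108.9
```

Call:
send_rows(moves=[[[-0.15,-0.3,-0.037,0,0,0,0],[-0.3,-0.6,-0.075,0,0,0,0],[-0.44,-0.88,-0.11,0,0,0,0]]])

```text
clock: 17.45
ee_pos: [0.4144, 0.1716, 0.2606]
orientation: [[0.971, 0.0, 0.238], [0.0, -1.0, 0.0], [0.238, -0.0, -0.971]]
force: [0.7, -0.4, -2.6]
gripper_width: 0.22
finger_force: 108.9
```

Call:
send_rows(moves=[[[-0.15,-0.3,-0.037,0,0,0,0],[-0.3,-0.6,-0.075,0,0,0,0],[-0.44,-0.88,-0.11,0,0,0,0]]])

```text
clock: 17.82
ee_pos: [0.369, 0.2595, 0.2607]
orientation: [[0.971, 0.001, 0.238], [0.001, -1.0, 0.0], [0.238, 0.0, -0.971]]
force: [0.2, -0.3, -3.2]
gripper_width: 0.219
finger_force: 109.0
```

Call:
send_rows(moves=[[[-0.15,-0.3,-0.037,0,0,0,0],[-0.28,-0.57,-0.07,0,0,0,0],[-0.38,-0.76,-0.095,0,0,0,0],[-0.43,-0.86,-0.107,0,0,0,0],[-0.44,-0.88,-0.11,0,0,0,0],[-0.44,-0.88,-0.11,0,0,0,0]]])

```text
clock: 18.58
ee_pos: [0.3252, 0.3458, 0.2613]
orientation: [[0.971, -0.0, 0.239], [-0.0, -1.0, -0.0], [0.239, 0.0, -0.971]]
force: [0.7, -1.0, -3.4]
gripper_width: 0.218
finger_force: 109.3
```

```bash
cat > cr.py <<'E'
from h import *
from cell import robot
import sys
s=robot.observe();p,R=s["ee_pos"],s["orientation"];q=p+R@[LX,0,LZ]
print("tcp",np.round(p,4),"lip",np.round(q,4),"phi",round(lip(p,R)[2],1),"yaw",np.round(R[1,0],3),"F",np.round(s["force"],1),"q",np.round(s["joint_positions"],2))
for a in sys.argv[1:]:
    x,z,phi=[float(v) for v in a.split(",")];f=np.radians(phi)
    t=np.array([x,z])-LX*np.array([np.cos(f),-np.sin(f)])-LZ*np.array([-np.sin(f),-np.cos(f)])
    print(a,rel(p,R,t,phi))
E
python3 cr.py .455,.17,-14 .455,.10,-8 .455,.095,-4 .455,.09,0 .455,.086,3 .455,.084,6 .455,.084,8 .455,.084,10
```

```text
tcp [0.3252 0.3458 0.2613] lip [0.4556 0.3458 0.2003] phi -13.8 yaw -0.0 F [ 0.7 -1.  -3.4] q [ 0.65  0.09  1.71 -0.16  1.15  2.27]
.455,.17,-14 [-0.081  0.295  0.001]
.455,.10,-8 [-0.148  0.863 -0.032]
.455,.095,-4 [-0.086  0.842 -0.055]
.455,.09,0 [-0.02   0.827 -0.077]
.455,.086,3 [ 0.031  0.822 -0.094]
.455,.084,6 [ 0.09   0.801 -0.11 ]
.455,.084,8 [ 0.133  0.776 -0.121]
.455,.084,10 [ 0.178  0.752 -0.132]
```

Call:
send_rows(moves=[[[-0.03,0,0.1,0,0,0,0],[-0.08,0,0.3,0,0,0,0],[-0.12,0,0.55,0,-0.01,0,0],[-0.14,0,0.75,0,-0.02,0,0],[-0.15,0,0.84,0,-0.03,0,0],[-0.148,0,0.86,0,-0.032,0,0],[-0.148,0,0.86,0,-0.032,0,0]]])

```text
clock: 19.45
ee_pos: [0.3317, 0.3463, 0.1748]
orientation: [[0.99, -0.0, 0.142], [-0.0, -1.0, 0.0], [0.142, -0.001, -0.99]]
force: [0.6, 0.3, -4.2]
gripper_width: 0.222
finger_force: 109.1
```

```bash
python3 cr.py .455,.097,-5 .455,.095,-2 .455,.09,1  .455,.086,4 .455,.084,6.5 .455,.084,8.5 .455,.084,10.5 .455,.084,12
```

```text
tcp [0.3317 0.3463 0.1748] lip [0.4554 0.3464 0.1011] phi -8.1 yaw -0.0 F [ 0.6  0.3 -4.2] q [ 0.61  0.22  1.78 -0.09  1.02  2.22]
.455,.097,-5 [ 0.042 -0.02  -0.017]
.455,.095,-2 [ 0.091 -0.055 -0.034]
.455,.09,1 [ 0.139 -0.057 -0.051]
.455,.086,4 [ 0.191 -0.066 -0.067]
.455,.084,6.5 [ 0.237 -0.085 -0.081]
.455,.084,8.5 [ 0.278 -0.114 -0.092]
.455,.084,10.5 [ 0.32  -0.142 -0.104]
.455,.084,12 [ 0.352 -0.162 -0.112]
```

Call:
send_rows(moves=[[[0.04,0,-0.02,0,-0.017,0,0],[0.09,0,-0.05,0,-0.034,0,0],[0.14,0,-0.057,0,-0.051,0,0],[0.19,0,-0.066,0,-0.067,0,0],[0.237,0,-0.085,0,-0.081,0,0],[0.278,0,-0.114,0,-0.092,0,0],[0.32,0,-0.142,0,-0.104,0,0],[0.352,0,-0.162,0,-0.112,0,0]]])

```text
clock: 20.45
ee_pos: [0.3643, 0.3464, 0.1962]
orientation: [[0.978, 0.0, -0.208], [0.0, -1.0, 0.001], [-0.208, -0.001, -0.978]]
force: [0.3, -0.1, -3.5]
gripper_width: 0.218
finger_force: 109.1
```

```bash
python3 cr.py .455,.084,16 .455,.085,20 .453,.088,25  .451,.09,30 .45,.095,35
```

```text
tcp [0.3643 0.3464 0.1962] lip [0.4551 0.3465 0.0844] phi 12.0 yaw 0.0 F [ 0.3 -0.1 -3.5] q [0.48 0.38 1.51 0.1  1.44 2.02]
.455,.084,16 [ 0.066 -0.072 -0.022]
.455,.085,20 [ 0.135 -0.153 -0.044]
.453,.088,25 [ 0.205 -0.26  -0.072]
.451,.09,30 [ 0.283 -0.348 -0.1  ]
.45,.095,35 [ 0.371 -0.459 -0.128]
```

Call:
send_rows(moves=[[[0,0,0,0,0,0,0],[0,0,0,0,0,0,0],[0,0,0,0,0,0,0],[0.06,0,-0.07,0,-0.022,0,0],[0.13,0,-0.15,0,-0.044,0,0],[0.2,0,-0.26,0,-0.072,0,0],[0.28,0,-0.35,0,-0.1,0,0],[0.28,0,-0.35,0,-0.1,0,0]]])

```text
clock: 21.45
ee_pos: [0.3995, 0.346, 0.223]
orientation: [[0.866, -0.001, -0.501], [-0.001, -1.0, 0.0], [-0.501, 0.0, -0.866]]
force: [0.6, -0.1, -1.9]
gripper_width: 0.216
finger_force: 109.1
```

```bash
python3 cr.py
python3 - <<'E'
from h import *
from cell import imaging
p,d=imaging.snapshot("scene"); cv2.imwrite("pics/scene9.png",cv2.resize(p[130:280,250:450,::-1],None,fx=4,fy=4,interpolation=cv2.INTER_CUBIC))
E
```

```text
tcp [0.3995 0.346  0.223 ] lip [0.4511 0.3459 0.0886] phi 30.0 yaw -0.001 F [ 0.6 -0.1 -1.9] q [0.4  0.58 1.21 0.2  1.84 1.97]
```

View pics/scene9.png

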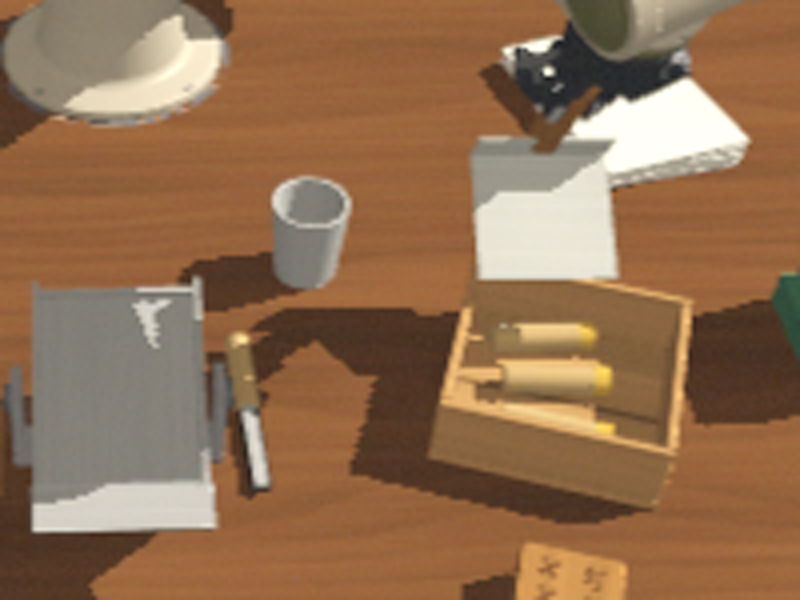

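The crate holds the handles at (545,335), (555,378) and (560,415), and the scoop is empty. I'll confirm the count later with the top camera. Next I level the scoop and take it back to its place.

Call:
send_rows(moves=[[[-0.1,0,-0.15,0,0,0,0],[-0.3,0,-0.3,0,0.04,0,0],[-0.5,0,-0.3,0,0.09,0,0],[-0.7,0,-0.3,0,0.13,0,0],[-0.83,0,-0.3,0,0.167,0,0],[-0.83,0,-0.3,0,0.167,0,0]]])

```text
clock: 22.25
ee_pos: [0.3396, 0.3466, 0.2939]
orientation: [[1.0, 0.003, 0.004], [0.003, -1.0, 0.002], [0.004, -0.002, -1.0]]
force: [-0.1, 1.1, -1.5]
gripper_width: 0.221
finger_force: 109.3
```

Call:
send_rows(moves=[[[0.05,0.4,0,0,0,0,0],[0.1,0.9,0,0,0,0,0],[0.1,0.9,0,0,0,0,0]]])

```text
clock: 22.62
ee_pos: [0.3522, 0.2541, 0.2919]
orientation: [[1.0, -0.004, -0.001], [-0.004, -1.0, 0.0], [-0.001, -0.0, -1.0]]
force: [0.3, 0.6, -3.1]
gripper_width: 0.218
finger_force: 109.4
```

Call:
send_rows(moves=[[[0.05,0.45,0,0,0,0,0],[0.1,0.9,0,0,0,0,0]]])

```text
clock: 22.88
ee_pos: [0.3618, 0.1656, 0.2916]
orientation: [[1.0, 0.001, -0.001], [0.001, -1.0, 0.001], [-0.001, -0.001, -1.0]]
force: [0.7, 0.3, -2.3]
gripper_width: 0.218
finger_force: 109.7
```

Call:
send_rows(moves=[[[0.05,0.45,0,0,0,0,0],[0.1,0.9,0,0,0,0,0]]])

```text
clock: 23.12
ee_pos: [0.372, 0.0752, 0.2918]
orientation: [[1.0, 0.0, -0.0], [0.0, -1.0, 0.001], [-0.0, -0.001, -1.0]]
force: [-0.1, 0.3, -2.1]
gripper_width: 0.217
finger_force: 109.6
```

Call:
send_rows(moves=[[[0.05,0.45,0,0,0,0,0],[0.1,0.9,0,0,0,0,0]]])

```text
clock: 23.38
ee_pos: [0.382, -0.0149, 0.2918]
orientation: [[1.0, 0.0, -0.0], [0.0, -1.0, 0.001], [-0.0, -0.001, -1.0]]
force: [1.0, -0.6, -2.5]
gripper_width: 0.219
finger_force: 109.5
```

Call:
send_rows(moves=[[[0.05,0.45,0,0,0,0,0],[0.1,0.9,0,0,0,0,0]]])

```text
clock: 23.62
ee_pos: [0.3921, -0.1051, 0.2917]
orientation: [[1.0, 0.0, 0.0], [0.0, -1.0, 0.001], [0.0, -0.001, -1.0]]
force: [1.0, 0.2, -1.1]
gripper_width: 0.217
finger_force: 109.5
```

Call:
send_rows(moves=[[[0.05,0.45,0,0,0,0,0],[0.1,0.9,0,0,0,0,0]]])

```text
clock: 23.88
ee_pos: [0.4022, -0.1952, 0.2916]
orientation: [[1.0, 0.0, 0.0], [0.0, -1.0, 0.001], [0.0, -0.001, -1.0]]
force: [0.8, 0.8, -2.3]
gripper_width: 0.217
finger_force: 109.5
```

Call:
send_rows(moves=[[[0.05,0.45,0,0,0,0,0],[0.1,0.9,0,0,0,0,0],[0.1,0.9,0,0,0,0,0]]])

```text
clock: 24.25
ee_pos: [0.412, -0.2859, 0.2906]
orientation: [[1.0, -0.003, -0.001], [-0.003, -1.0, 0.002], [-0.001, -0.002, -1.0]]
force: [0.5, 0.1, -2.0]
gripper_width: 0.215
finger_force: 109.8
```

```bash
python3 cr.py
python3 - <<'E'
from h import *
from cell import imaging,robot
s=robot.observe();T,R=s["ee_pos"],s["orientation"]
p,d=imaging.snapshot("top"); cv2.imwrite("pics/top10.png",p[:,:,::-1])
W=cloud(d,imaging.camera_info("top")); np.save("Wtop10.npy",W)
p,d=imaging.snapshot("scene");Q=(cloud(d,imaging.camera_info("scene"))-T)@R
m=(Q[...,0]>.01)&(Q[...,0]<.13)&(abs(Q[...,1])<.08)&(abs(Q[...,2]-.088)<.015)
q=Q[m];A=np.c_[q[:,:2],np.ones(len(q))];print(len(q),rect(q[:,:2]),np.linalg.lstsq(A,q[:,2],rcond=None)[0])
E
```

```text
tcp [ 0.412  -0.2859  0.2906] lip [ 0.5239 -0.2861  0.2   ] phi 0.1 yaw -0.003 F [ 0.5  0.1 -2. ] q [-0.84  0.22  1.46  0.    1.46  0.73]
827 (array([61.3,  1.7]), array([102.6, 113.9]), 0.3) [-0.00079502 -0.00186357  0.08769469]
```

View pics/top10.png

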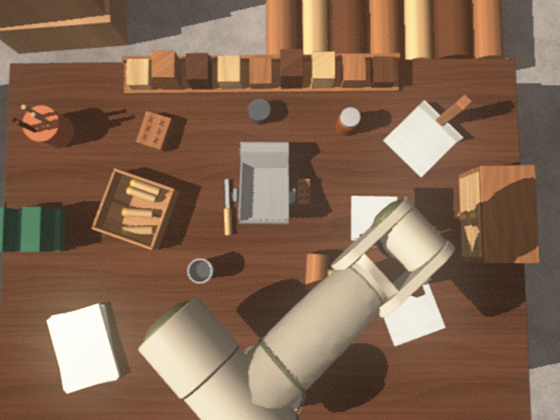

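The top view shows the tray empty and still tipped. The handles are in the crate at (145,188), with a pair there, (137,212) and (137,229). Next I set the scoop down.

Call:
send_rows(moves=[[[0.05,0.45,0,0,0,0,0],[0.12,0.9,0.1,0,0,-0.018,0],[0.12,0.9,0.5,0,0,-0.036,0],[0.12,0.9,0.9,0,0,-0.036,0],[0.12,0.9,1,0,0,-0.036,0]]])

```text
clock: 24.98
ee_pos: [0.4237, -0.3721, 0.1896]
orientation: [[0.993, 0.114, -0.002], [0.114, -0.993, 0.004], [-0.002, -0.004, -1.0]]
force: [0.1, -0.3, -1.6]
gripper_width: 0.219
finger_force: 109.5
```

Call:
send_rows(moves=[[[0,0,0.3,0,0,0,0],[0,0,0.55,0,0,0,0],[0,0,0.75,0,0,0,0],[0,0,0.85,0,0,0,0],[0,0,0.9,0,0,0,0],[0,0,0.94,0,0,0,0],[0,0,0.98,0,0,0,0],[0,0,0.98,0,0,0,0]]])

```text
clock: 25.98
ee_pos: [0.4238, -0.3738, 0.0933]
orientation: [[0.994, 0.113, -0.0], [0.113, -0.994, 0.0], [-0.0, -0.0, -1.0]]
force: [-0.5, -0.1, -3.1]
gripper_width: 0.217
finger_force: 109.6
```

Call:
send_rows(moves=[[[0,0,0.01,0,0,0,0],[0,0,0.025,0,0,0,0],[0,0,0.035,0,0,0,0],[0,0,0.035,0,0,0,0]]])

```text
clock: 26.48
ee_pos: [0.4238, -0.3739, 0.0909]
orientation: [[0.994, 0.113, 0.0], [0.113, -0.994, -0.001], [0.0, 0.001, -1.0]]
force: [-3.2, 2.1, 7.0]
gripper_width: 0.219
finger_force: 111.1
```

Contact. I'll ease off slightly, release and withdraw upward.

Call:
send_rows(moves=[[[0,0,-0.01,0,0,0,0],[0,0,-0.01,0,0,0,12],[0,0,-0.01,0,0,0,45],[0,0,-0.01,0,0,0,45],[0,0,-0.01,0,0,0,45],[0,0,-0.2,0,0,0,45],[0,0,-0.6,0,0,0,45],[0,0,-1,0,0,0,45]]], squeeze=20)

```text
clock: 27.48
ee_pos: [0.4237, -0.3737, 0.191]
orientation: [[0.994, 0.113, -0.0], [0.113, -0.994, 0.0], [-0.0, -0.0, -1.0]]
force: [-0.6, 0.9, -0.1]
gripper_width: 0.526
finger_force: 0.0
```

Call:
send_rows(moves=[[[0,0,-0.5,0,0,0,45],[0,0,-1,0,0,0,45],[0,-0.5,-1,0,0,0,45],[0,-1,-1,0,0,0,45],[0,-1,-1,0,0,0,45]]])

```text
clock: 28.1
ee_pos: [0.4124, -0.2721, 0.2906]
orientation: [[0.993, 0.116, 0.001], [0.116, -0.993, -0.001], [0.001, 0.001, -1.0]]
force: [0.4, -0.1, -0.4]
gripper_width: 0.528
finger_force: 0.0
```

Call:
send_rows(moves=[[[0,-0.5,0,0,0,0,45],[0,-1,0,0,0,0,45],[0,-1,0,0,0,0,45]]])

```text
clock: 28.48
ee_pos: [0.4012, -0.1735, 0.2904]
orientation: [[0.993, 0.115, 0.001], [0.115, -0.993, -0.0], [0.001, 0.001, -1.0]]
force: [-0.4, -0.9, 0.6]
gripper_width: 0.527
finger_force: 0.0
```

Run:
```python
from h import *
from cell import imaging,robot
print(robot.observe()["clock"])
for n in ["top","scene"]:
    p,d=imaging.snapshot(n);W=cloud(d,imaging.camera_info(n));r=p.astype(int)
    m=(abs(W[...,0]-.48)<.08)&(abs(W[...,1]+.372)<.08)&(abs(W[...,2])<.015)&(r.max(-1)-r.min(-1)<50)&(r.min(-1)>100)
    q=W[m]; print(n,"blade",rect(q[:,:2]),np.round([q[:,2].mean(),q[:,2].std()],4))
    g=(abs(W[...,0]-.421)<.04)&(abs(W[...,1]+.375)<.04)&(W[...,2]>.13)&(W[...,2]<.16); print("griptop",W[g].mean(0) if g.any() else None)
    t=(abs(W[...,1]+.0115)<.05)&(W[...,0]>.475)&(W[...,0]<.60)&(W[...,2]>.02);q=W[t];print("tray slope",np.polyfit(q[:,0],q[:,2],1))
    c=(abs(W[...,0]-.507)<.06)&(abs(W[...,1]-.352)<.06)&(W[...,2]>.018)&(W[...,2]<.1)
    print("crate contents px",c.sum(),np.round(np.percentile(W[c][:,2],[50,99]),3))
```

```text
28.475
top blade (array([ 480. , -369.1]), array([114.5, 118.9]), 5.5) [0.0024 0.0031]
griptop [ 0.41961609 -0.37284892  0.14385513]
tray slope [-0.3793559   0.27669518]
crate contents px 706 [0.031 0.038]
scene blade (array([ 470. , -370.7]), array([130.3, 115.6]), 5.4) [0.0034 0.003 ]
griptop [ 0.42532152 -0.37426576  0.14129864]
tray slope [-0.38594591  0.2799777 ]
crate contents px 390 [0.03  0.037]
```

```bash
python3 -c "
from cell import robot
print(robot.hand_in())"
```

```text
the job is handed in; nothing more can be done
None
```

The job is handed in after 28.5 s: the tray is left tipped, all four handles were scooped up together and tipped into the crate, and the smallest scoop is back flat in its original spot. The handle count in the crate comes from one top view where two lay side by side, backed by the empty tray and a clear bench; by eye, nothing else had moved.

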